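Tidy the marker into the folding cup

ROBOT

A 6-joint arm with a two-finger parallel gripper is mounted at the origin on the work surface. World frame = base frame: x ahead of the robot, y to its left, z up, the work surface at z = 0. Lengths are in m, angles in rad, forces in N, time in s.
With the tool pointing down it reaches from about 0.325 to 0.75 m from the base axis. Payload 7.6 kg.
Tool frame: the origin (TCP) lies on the mounting face of the last link; the fingertips stand 173 mm ahead of it and the grasp point (between the pads) lies 155 mm ahead of it; z points along the fingers, y is the direction in which the jaws open and shut (so a half turn about z gives the same grasp; the last joint's range is limited). The gripper opens to 85 mm and grips with 20 to 120 N. Pads are 22 mm wide; open, the fingers measure 114 mm over their backs; the gripper's body (76 mm by 85 mm) begins 54 mm behind the grasp point. The pads swing forward as they close: fully open they stand 13 mm farther back than shut.
Start: joints at [1.145, 0.052, 1.401, -0, 1.689, -0.07], TCP at [0.183, 0.492, 0.405] pointing down, gripper open.
Joint ranges: [-2.9, 2.9], [-0.91, 2.17], [0.12, 2.37], [-1.06, 4.2], [0.26, 2.73], [-2.93, 2.93]. Speed limits (rad/s): [2.57, 2.57, 3.01, 3.14, 3.14, 3.14].

INTERFACE

Orientations are given as a 3x3 rotation matrix whose columns are the frame's x, y, z axes.
In Python, from plant import manip, solver, get_obs, imaging gives the robot as it stands. Calls block until the motion is done:
- manip.movep(position, orientation): joint-space move of the TCP to a pose.
- manip.line_to(position, rotation=None, velocity=0.15, threshold=None): straight line of the TCP; rotation=None keeps the orientation; velocity is the mean speed in m/s. With threshold (N) it stops when the force on the tool has changed by that much, and returns True; else False.
- manip.move_joints(angles): joint-space move.
- manip.grip(opening, effort=None): finger opening in m; effort is the grip in N (None keeps the last); returns when the fingers have stopped.
- manip.dwell(seconds).
- solver.ik(position, orientation): joint angles nearest the present ones, or None.
- get_obs(): the state.
- imaging.capture(name): name is "side" or "top" or "wrist"; returns a dict with "pixels" (384x512x3 uint8, blue, green, red), "fx", "fy", "cx", "cy" (pixels), "k1" (the pictures are not rectified: a ray, as slopes to the right and down, at radius r is drawn at 1 + k1 r^2 times it, then the intrinsics apply), "extrinsics" (4x4, takes a point from camera to world coordinates); the wrist camera has in their place "mount" (4x4, takes a point from camera to tool coordinates, whose origin is the TCP and whose axes are the flange's). Camera axes: x right, y down, z forward; pixel columns grow to the right and rows downward; lengths in m; the calibration is good to about 2 mm. A picture is of the moment at which its call begins: read the wrist's pose just before it. There is no depth.
A pose or a line that the arm cannot do raises manip.IKError and nothing moves.
- manip.sign_off(): hands the job in, once; it reports no verdict.
The state is a dict: "t": time; "joint_positions": joint angles; "dq": joint speeds; "joint_efforts": joint torques, N m; "eef_pos": TCP position; "orientation": TCP orientation; "wrist_force": force on the tool from outside, world axes, zero at the start; "torque": the same for the moment, N m; "width": finger opening in m.
Only numpy, scipy, OpenCV 4.12 (cv2) and the standard library are available. Lean on these libraries where they do the work, as an engineer would, in place of code of your own. Each camera call takes 0.05 s, during which the arm holds its last target. There are 200 camera calls.

TASK

Put the marker away in the folding desk caddy: while the cup still lies folded down, slide the marker along the tray until well over half of it is in the cup, then swing the cup fully up (it has a side handle) so that the marker stands upright in it. Leave the pot, the bottle and the bottle cap where they are.

Things in the scene. Friction and masses are not known exactly. Their poses are not given: they have to be found in the camera images.
- caddy: Grey metal folding caddy fixed to the table: plate 400 x 80 x 4 mm. Origin: centre of its underside; x runs along it towards the hinge (x = 112 mm), z up. For x < -2 mm it is a tray: floor 8 mm above the table, rails along x with inner faces at y = +-27 mm, tops 20 mm above the table, open at the x = -200 mm end. The folded cup's mouth is at x = 0 and faces the tray.
- cup (a joint): Hinge of the cup, rad: 0 = folded flat, mouth to the tray; 1.571 = fully up at its stop. Axis along caddy +y. Turns freely and falls to an end; stays up past about 1.0. Cup: square aluminium tube with closed base, 64 mm outside, 58 mm inside, 112 mm long, 0.25 kg. Folded it covers caddy x 0 to 112, z 4 to 68 mm (inner lower face at 7); up, x 112 to 176, z 4 to 116 mm.
- cup_hinge (a point): Point on the hinge axis, midway along it: caddy x = 112, y = 0, z = 4 mm. Its axes turn with the cup; with the cup folded they are parallel to the caddy's.
- cup_floor (a point): Centre of the cup's inner floor. Its axes turn with the cup: -x points from the floor out of the mouth (along the tray when folded, upward when the cup is up).
- cup_mouth (a point): Centre of the cup's mouth, 108 mm from cup_floor along its -x.
- cup_handle (a point): Grip point on the side handle, a dark steel bar 10 mm thick, parallel to the hinge, sticking out of the cup on the caddy's -y side (y -32 to -102 mm; the last 6 mm an 18 mm black knob). The point is on the bar's centre line at y = -80 mm: at caddy x = 17, z = 49 mm with the cup folded, x = 157, z = 99 mm with it up. Only the table is beneath. Axes turn with the cup.
- marker: Thick marker pen, a cylinder 125 mm long and 18 mm in diameter, white with a black cap 40 mm long at one end, about 30 g. Origin at its middle on the centre line, x along it towards the bare end; lies in the tray with the bare end towards the cup's mouth, not yet in the cup.
- paint_pot: White open plastic pot, rim 84 mm across, 75 mm high, standing loose beside the caddy. Origin: centre of its underside. Leave alone.
- glue_bottle: White bottle with black cap, 60 mm across, 150 mm high, standing loose beside the caddy. Origin: centre of its underside. Leave alone.
- bottle_cap: Black plastic bottle cap, a cylinder 36 mm across and 36 mm high, standing loose beside the caddy. Origin: centre of its underside. Leave alone.
Mind the look-alikes: they are no part of the job. There is more than one size of the marker; the job needs the larger.

How it is judged:
By the outcome, as a careful person would: the job done as asked, in the order asked, and still so for the second after the job is handed in, with the robot touching nothing.
It also fails if it takes over 54 s, if anything falls off the work surface, if the arm or the gripper's body presses on something with over 40 N, if the wrist force passes 120 N, or if a joint passes its speed limit or range.

## Working session

There is one attempt and no reset: what is moved stays moved. The work goes in short steps, each a Python script; the robot and the scene stay as the last script left them, time stands still between calls to the robot, and variables do not carry over. Pictures are saved under pics/ and viewed, about 8 in all and at most 12, crops included, and the job is handed in when it is done.

```bash
ls; mkdir -p pics
python3 - <<'E'
from plant import *
import cv2
for n in("top","side"):
    c=imaging.capture(n);cv2.imwrite(f"pics/{n}0.png",c["pixels"])
    print(n,[c[k] for k in("fx","fy","cx","cy","k1")],c["extrinsics"].round(4).tolist())
print(get_obs()["t"])
E
```

```text
pics
top [457.87690963813696, 457.87690963813696, 255.7712567481657, 190.12413846570288, -0.04650569112327398] [[0.0967, -0.9713, 0.2174, 0.4142], [-0.9953, -0.0935, 0.0249, -0.015], [-0.0038, -0.2188, -0.9758, 0.8108], [0.0, 0.0, 0.0, 1.0]]
side [466.3566497279268, 466.3566497279268, 252.62676794339004, 186.90356157290367, -0.024983041723623207] [[-0.9438, -0.2123, 0.2535, 0.3538], [-0.3306, 0.6189, -0.7125, 0.5947], [-0.0057, -0.7563, -0.6542, 0.59], [0.0, 0.0, 0.0, 1.0]]
0.1
```

View pics/top0.png

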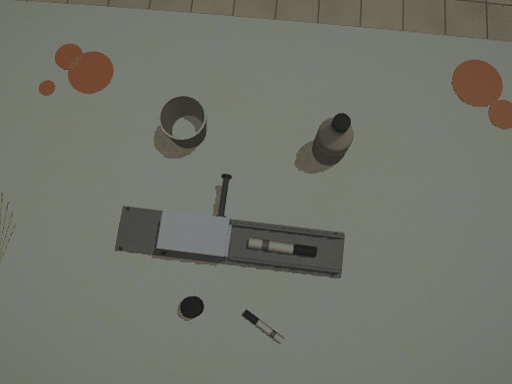

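View pics/side0.png

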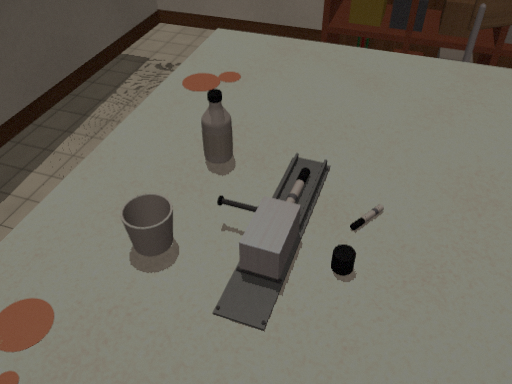

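Top view: two markers are visible. One lies in the tray at (248,243)–(316,252), about 68 px long. The other lies on the table at (243,313)–(283,341), about 49 px. The tray one is larger and sits bare end towards the cup, so it fits. I'll confirm in an enlarged crop.

Run:
```python
import cv2
p=cv2.imread("pics/top0.png")[160:350,105:355]
p=cv2.convertScaleAbs(p,alpha=1.5,beta=10)
cv2.imwrite("pics/crop1.png",cv2.resize(p,None,fx=3.2,fy=3.2,interpolation=cv2.INTER_CUBIC)[:600])
```

```text
(no output)
```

View pics/crop1.png

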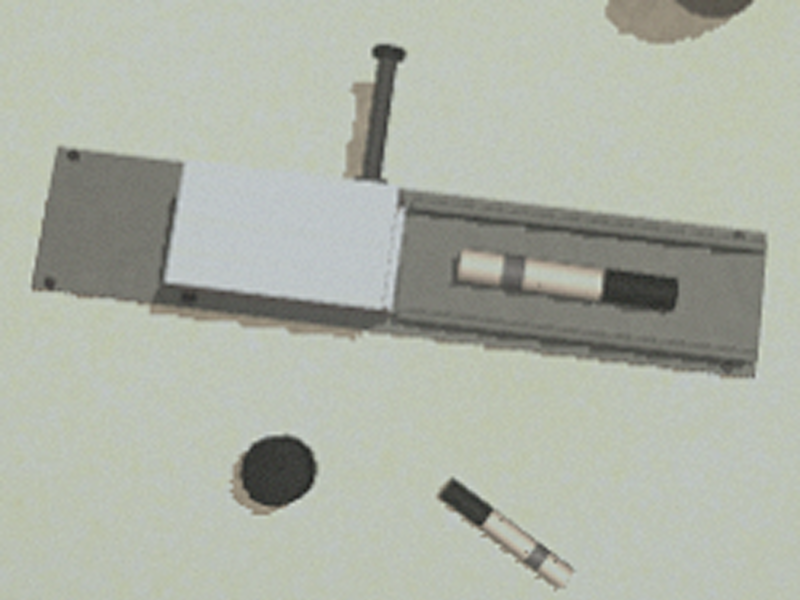

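The crop confirms it: the tray marker runs from (458,267) to (678,292) in the crop, with its black cap on the right, away from the cup, and it is clearly the thicker and longer one. Next I'll fit the caddy pose.

```bash
cat > h.py <<'E'
import numpy as np, cv2
from scipy.optimize import least_squares
from plant import manip, solver, get_obs, imaging
def proj(c,P,E=None):
    E=c["extrinsics"] if E is None else E
    q=(np.atleast_2d(P)-E[:3,3])@E[:3,:3]; s=q[:,:2]/q[:,2:]
    s=s*(1+c["k1"]*(s**2).sum(1,keepdims=True))
    return s*[c["fx"],c["fy"]]+[c["cx"],c["cy"]]
def unproj(c,uv,z,E=None):
    E=c["extrinsics"] if E is None else E
    K=np.array([[c["fx"],0,c["cx"]],[0,c["fy"],c["cy"]],[0,0,1]])
    s=cv2.undistortPoints(np.array(uv,float).reshape(-1,1,2),K,np.array([c["k1"],0,0,0]))[:,0]
    d=np.c_[s,np.ones(len(s))]@E[:3,:3].T
    return E[:3,3]+d*((z-E[2,3])/d[:,2])[:,None]
def pose(p):
    c,s=np.cos(p[2]),np.sin(p[2]); return np.array([p[0],p[1],0]),np.array([[c,-s,0],[s,c,0],[0,0,1]])
def w(p,P): t,R=pose(p); return t+np.atleast_2d(P)@R.T
def c2(p,P): t,R=pose(p); return (np.atleast_2d(P)-t)@R
E
python3 - <<'E'
from h import *
c=imaging.capture("top")
f=lambda a:np.array(a,float)/3.2+[105,160]
uv=f([(57,148),(767,232),(754,377),(33,290),(183,163),(400,187),(387,309),(165,283),(388,53)])
M=np.array([(200,-40,4),(-200,-40,4),(-200,40,4),(200,40,4),(112,-32,68),(0,-32,68),(0,32,68),(112,32,68),(17,-99,49)])/1e3
r=least_squares(lambda p:(proj(c,w(p,M))-uv).ravel(),[.4,0,1.5],loss="soft_l1")
p=r.x;print(p,"\n",(proj(c,w(p,M))-uv).round(1).tolist());np.save("p.npy",p)
m=c2(p,unproj(c,f([(458,267),(678,292)]),.017));print("marker ends caddy",m.round(4))
for n,u in(("cap",(280,470)),):print(n,c2(p,unproj(c,f([u]),.036)).round(3))
print("bottle/pot base",c2(p,unproj(c,[(329,152),(187,130)],0)).round(3), unproj(c,[(329,152),(187,130)],0).round(3))
print("handle w",w(p,[.017,-.08,.049]),"marker w",w(p,[m.mean(0)]))
E
```

```text
[0.49714746 0.04194878 1.5499647 ] 
 [[-0.0, 0.0], [0.1, -0.3], [0.6, -0.0], [-0.6, -0.1], [0.7, -0.9], [0.1, -0.5], [-0.9, 0.3], [0.1, 0.2], [-0.2, 3.6]]
marker ends caddy [[-0.0327  0.0009  0.017 ]
 [-0.1523  0.0005  0.017 ]]
cap [[0.045 0.117 0.036]]
bottle/pot base [[-0.16  -0.186  0.   ]
 [ 0.107 -0.198  0.   ]] [[ 0.68  -0.122  0.   ]
 [ 0.697  0.145  0.   ]]
handle w [[0.57748421 0.05727868 0.049     ]] marker w [[ 0.49453135 -0.05050227  0.017     ]]
```

```bash
cat >> h.py <<'E'
p=np.load("p.npy"); Rc=pose(p)[1]
def tool(P,a,jaw,L):
    "TCP pose for tool-ahead point L at caddy point P, tilt a about caddy y, jaws along caddy axis 'x'/'y'"
    d=np.array([-np.sin(a),0,-np.cos(a)])
    y=np.array([np.cos(a),0,-np.sin(a)]) if jaw[-1]=="x" else np.array([0,1.,0])
    if jaw[0]=="-": y=-y
    R=Rc@np.c_[np.cross(y,d),y,d]
    return w(p,P)[0]-L*R[:,2],R
def hp(th,y=-.083): # handle centre at hinge angle th
    c,s=np.cos(th),np.sin(th); return np.array([.112-.095*c+.045*s,y,.004+.095*s+.045*c])
E
python3 - <<'E'
from h import *
q=np.array(get_obs()["joint_positions"]);print(Rc.round(2).tolist(),np.array(get_obs()["orientation"]).round(2).tolist())
for j in("y","-y"):
    print(j,[None if (k:=solver.ik(*tool([x,0,z],0,j,.173))) is None else np.round(k,2).tolist() for x,z in((-.19,.12),(-.19,.012),(-.039,.012))])
for j in("x","-x"):
  for th in(0,.5,1,1.5):
    k=solver.ik(*tool(hp(th),th-.45,j,.155));print(j,th,None if k is None else np.round(k,2))
E
```

```text
[[0.02, -1.0, 0.0], [1.0, 0.02, 0.0], [0.0, 0.0, 1.0]] [[-0.94, 0.35, -0.0], [0.35, 0.94, -0.0], [0.0, -0.0, -1.0]]
y [[-0.36, 0.09, 1.59, -0.0, 1.47, 2.8], [-0.36, 0.22, 1.67, -0.0, 1.25, 2.8], None]
-y [[-0.36, 0.09, 1.59, -0.0, 1.47, -0.34], [-0.36, 0.22, 1.67, -0.0, 1.25, -0.34], [-0.07, 0.17, 1.73, -0.0, 1.24, -0.05]]
x 0 [-0.16  0.4   1.47  0.46  1.36 -1.83]
x 0.5 [ 0.11  0.34  1.4  -0.05  1.41 -1.43]
x 1 [ 0.38  0.51  1.22 -0.5   1.64 -1.14]
x 1.5 [ 0.57  0.83  0.97 -0.88  1.94 -1.06]
-x 0 [-0.16  0.4   1.47  0.46  1.36  1.31]
-x 0.5 [ 0.11  0.34  1.4  -0.05  1.41  1.71]
-x 1 [ 0.38  0.51  1.22 -0.5   1.64  2.  ]
-x 1.5 [ 0.57  0.83  0.97 -0.88  1.94  2.09]
```

Run:
```python
from h import *
manip.grip(0.0,30)
manip.movep(*tool([-.19,0,.12],0,"-y",.173))
print(manip.line_to(tool([-.19,0,.012],0,"-y",.173)[0],velocity=.12,threshold=15), get_obs()["wrist_force"])
print(manip.line_to(tool([-.039,0,.012],0,"-y",.173)[0],velocity=.05,threshold=10))
o=get_obs();print(o["t"],o["wrist_force"],c2(p,o["eef_pos"]))
c=imaging.capture("top");a=cv2.convertScaleAbs(c["pixels"][180:300,150:350],alpha=1.5,beta=10)
d=imaging.capture("side");b=cv2.convertScaleAbs(d["pixels"][140:320,200:350],alpha=1.5,beta=10)
a=cv2.resize(a,None,fx=2,fy=2);b=cv2.resize(b,None,fx=2.6,fy=2.6)
o=np.zeros((468,790,3),np.uint8);o[:240,:400]=a;o[:,400:]=b
cv2.imwrite("pics/push.png",o)
```

```text
False [ 0.66684898 -0.69125367  0.43226145]
False
7.6833 [ 0.28059688  0.23122731 -0.00178234] [[-3.90482971e-02  5.94204288e-07  1.84975674e-01]]
```

View pics/push.png

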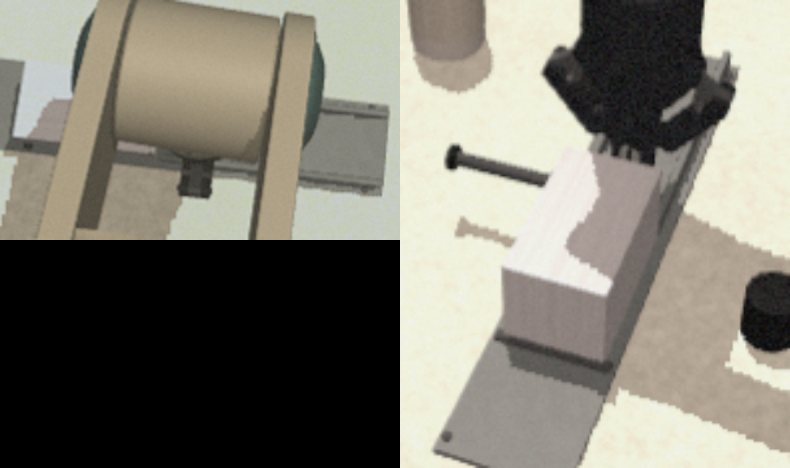

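The arm hides the marker here, so I'll back off, move to the handle pre-grasp pose and look again.

Run:
```python
from h import *
manip.line_to(tool([-.06,0,.012],0,"-y",.173)[0],velocity=.1)
manip.line_to(tool([-.06,0,.16],0,"-y",.173)[0],velocity=.2)
manip.grip(.035,40)
manip.movep(*tool(hp(0)+[-.035,-.0,.09],-.45,"-x",.155))
o=get_obs();print(o["t"],o["width"])
c=imaging.capture("top");a=cv2.convertScaleAbs(c["pixels"][180:300,150:350],alpha=1.5,beta=10)
d=imaging.capture("side");b=cv2.convertScaleAbs(d["pixels"][120:300,200:350],alpha=1.5,beta=10)
a=cv2.resize(a,None,fx=2,fy=2);b=cv2.resize(b,None,fx=2.6,fy=2.6)
W=cv2.resize(imaging.capture("wrist")["pixels"],(300,225))
o=np.zeros((468,790,3),np.uint8);o[:240,:400]=a;o[:,400:]=b;o[241:466,:300]=W
cv2.imwrite("pics/pre.png",o)
```

```text
10.75 0.03492900607549784
```

View pics/pre.png

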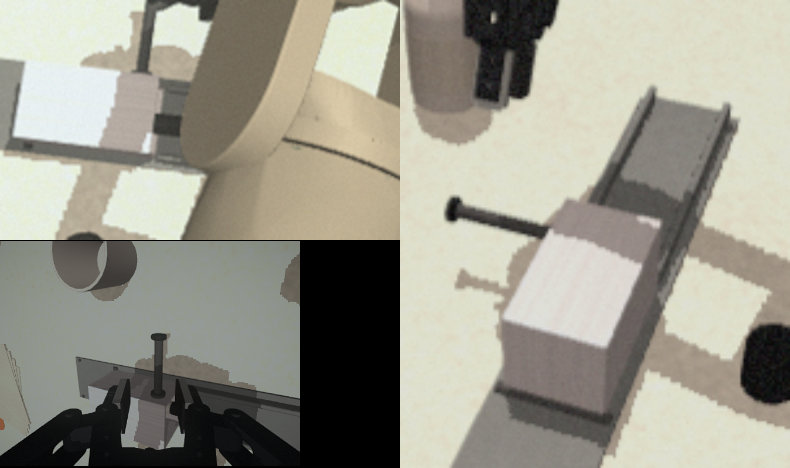

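The marker's black cap sticks out of the mouth at (155–180,125) in the top panel. That is about 25 mm, straight, so roughly 80 % of the marker is in the cup. The wrist panel shows the bar at (157,360), between the open fingers. Now I'll grip and swing.

Run:
```python
from h import *
print(manip.line_to(tool(hp(0),-.45,"-x",.155)[0],velocity=.08,threshold=12),np.round(get_obs()["wrist_force"],1))
manip.grip(0,30);o=get_obs();print(o["t"],o["width"],np.round(o["wrist_force"],1))
if .006<o["width"]<.016:
  for th in np.arange(.1,1.51,.1):
    P,R=tool(hp(th),th-.45,"-x",.155)
    manip.line_to(P,R,velocity=.04)
    o=get_obs()
    f=np.linalg.norm(o["wrist_force"]);print(round(th,2),round(f,1),round(o["t"],1),round(o["width"],4))
    if f>35:break
c=imaging.capture("side");cv2.imwrite("pics/up.png",cv2.convertScaleAbs(c["pixels"],alpha=1.5))
```

```text
False [ 0.4 -0.2 -0.5]
12.6 0.008661738715427574 [-1.   5.4  5.3]
0.1 7.3 13.4 0.0087
0.2 7.1 14.1 0.0088
0.3 7.4 14.9 0.0088
0.4 6.0 15.7 0.0087
0.5 6.0 16.4 0.0088
0.6 6.1 17.2 0.0088
0.7 5.7 18.0 0.0084
0.8 5.5 18.7 0.0089
0.9 5.8 19.5 0.0088
1.0 6.5 20.3 0.0088
1.1 6.0 21.0 0.0087
1.2 7.6 21.8 0.0089
1.3 7.6 22.6 0.0085
1.4 7.8 23.3 0.0087
1.5 9.0 24.1 0.0085
```

View pics/up.png

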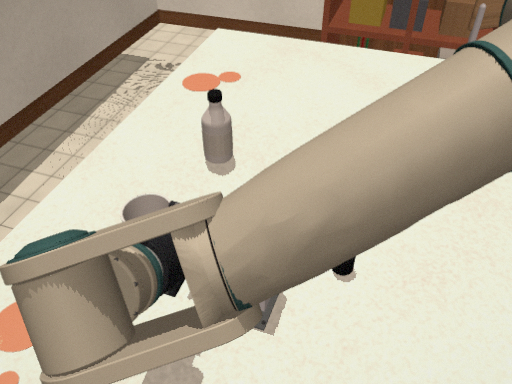

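The arm hides the cup in this view, but forces stayed low (≤9 N) and the bar stayed in the grip. I'll go to the stop, release, withdraw and look.

Run:
```python
from h import *
P,R=tool(hp(1.565),1.1,"-x",.155)
print(manip.line_to(P,R,velocity=.03,threshold=15),np.round(get_obs()["wrist_force"],1))
manip.grip(.035);manip.dwell(.3)
P,R=tool(hp(1.565),1.1,"-x",.155+.09);manip.line_to(P,R,velocity=.08)
o=get_obs();print(o["t"],np.round(o["wrist_force"],1))
manip.line_to(P+[0,.03,.15],R,velocity=.2)
manip.move_joints([1.145,0.052,1.401,0,1.689,-0.07])
print(get_obs()["t"])
for i,n in enumerate(("side","top")):
    c=imaging.capture(n)
    cv2.imwrite(f"pics/f{n}.png",c["pixels"])
    print(proj(c,w(p,np.array([(112,-32,116),(176,-32,116),(176,32,116),(112,32,116),(157,-99,99)])/1e3)).round(0).tolist())
a=cv2.imread("pics/fside.png");b=cv2.imread("pics/ftop.png")
cv2.imwrite("pics/fin.png",cv2.convertScaleAbs(np.hstack([cv2.resize(a[120:350,170:400],(400,400)),cv2.resize(b[150:350,70:270],(400,400))]),alpha=1.5))
```

```text
False [8.3 2.6 4.4]
26.7083 [ 1.1  0.  -0.5]Traceback (most recent call last):
  File "<stdin>", line 7, in <module>
plant.IKError: the arm cannot follow that straight line within its joint ranges
```

Run:
```python
from h import *
for dz,a in((.10,.5),(.08,.8),(.05,1.1)):
    try:
        P,R=tool(hp(1.565)+[.09,0,.03+dz],a,"-x",.155); manip.line_to(P,R,velocity=.12); print("ok",dz,a);break
    except manip.IKError: pass
manip.move_joints([1.145,0.052,1.401,0,1.689,-0.07])
print(get_obs()["t"])
for i,n in enumerate(("side","top")):
    c=imaging.capture(n)
    cv2.imwrite(f"pics/f{n}.png",c["pixels"])
    print(proj(c,w(p,np.array([(112,-32,116),(176,-32,116),(176,32,116),(112,32,116),(157,-99,99)])/1e3)).round(0).tolist())
a=cv2.imread("pics/fside.png");b=cv2.imread("pics/ftop.png")
cv2.imwrite("pics/fin.png",cv2.convertScaleAbs(np.hstack([cv2.resize(a[120:350,170:400],(400,400)),cv2.resize(b[150:350,70:270],(400,400))]),alpha=1.5))
```

```text
ok 0.1 0.5
30.0417
[[239.0, 220.0], [222.0, 252.0], [267.0, 265.0], [282.0, 231.0], [185.0, 238.0]]
[[157.0, 205.0], [116.0, 200.0], [109.0, 241.0], [150.0, 246.0], [138.0, 163.0]]
```

View pics/fin.png

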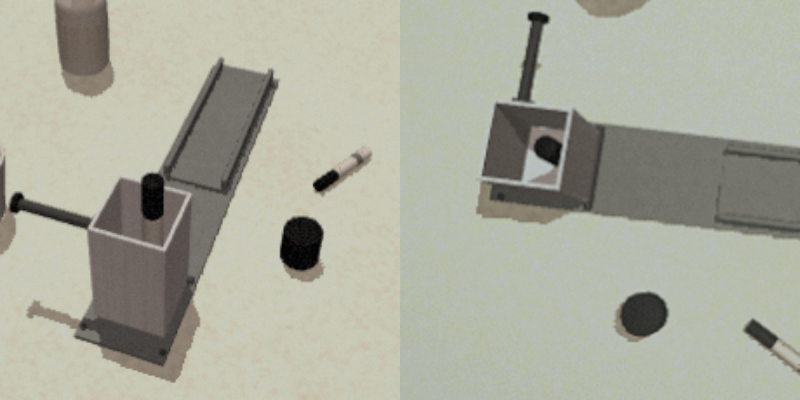

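View pics/ftop.png

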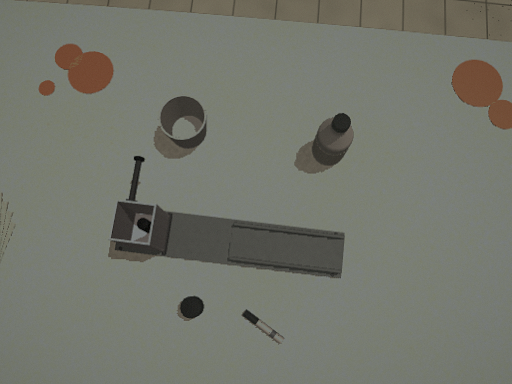

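The cup is fully up: its rim corners in the top view, (115,201) and (157,205), match the predicted (116,200) and (157,205). The marker stands in it cap up, and the pot, bottle, bottle cap and small marker are at the same pixels as before.

```bash
python3 -c "
from plant import *
print(get_obs()['t']); manip.sign_off()"
```

```text
30.1417
the job is handed in; nothing more can be done
```

The larger marker now stands upright in the cup, cap up, and the cup is fully up. I handed the job in at 30.1 s.

- **Slide:** I pushed the marker along the tray with the closed fingers while the cup was still folded. A picture afterwards showed only about 25 mm of cap outside the mouth, so roughly 80 % was in the cup.
- **Swing:** I gripped the side handle and swung the cup to its stop, with wrist force staying around 10 N or less. Then I released and moved the arm clear.
- **Last checks:** In the top view the cup's rim corners are within about 1 px of where they should be at the stop. The pot, bottle, bottle cap and small marker have not moved in the pictures.
- **Disagreements:** In the first caddy fit the handle knob was 3.6 px off, but the grip on the bar was still good. One retreat move was refused as out of reach and nothing moved; I replaced it with a reachable one.

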